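# Stand up the diffuser of the LED viewer and turn up its light

### The job

Get the small LED viewer ready for checking work against the light: its opal diffuser plate lies flat on the deck. Push the plate by its bent-up lip against the foot of the light panel and tip it up on its far edge, until it stands in the groove and leans flat against the panel, roughly centred on it; only then, so that the bare lamps never dazzle, roll the brightness thumbwheel fully up, away from you, to its stop. Leave the diffuser standing there and the cast, denture, spectacles and caliper where they lie.

Things in the scene. Friction and masses are not known exactly. Their poses are not given: they have to be found in the camera images.
- viewer: Desktop LED viewer, fixed to the bench: grey deck, light panel at its far side, control pod at its right. Origin on the bench top; x from operator to panel, y left, z up. Deck top z = 16 mm, x -120 to 49, y +-95 mm. Control pod x -120 to -20, y -95 to -147 mm, flat top at z = 34 mm.
- groove (a point): Middle of the groove floor at the panel's foot, at x = 54, y = 0, z = 12 mm of the viewer, with its axes. Groove x 49 to 60 mm, 4 mm below the deck. The panel (aluminium, rows of lamps) is fixed: its front face rises from the groove's far side (x = 60, z = 12 mm) and leans back 10 degrees (0.17 rad); 98 mm up its slope, 172 mm wide, 13 mm thick, top at z = 109 mm.
- diffuser: White opal acrylic plate, 6 mm thick, about 0.17 kg, loose, flat on the deck, 5 to 40 mm short of the panel. Flat part 110 (x) by 150 mm (y); origin at the centre of its underside, x to its straight far edge (+55 mm), z up. Standing up on the panel, its z axis points into the panel, 100 degrees from vertical, and it stays; let go well before upright it falls back, just upright it may stand free without leaning.
- lip (a point): Middle of the end of the diffuser's near lip, 73 mm behind its origin, 21 mm above its underside, with its axes. The lip, as wide as the plate, is bent up 45 degrees from x = -55 mm; its end at x = -75 mm overhangs: lower corner 19, top 24 mm above the underside. Pushed, the plate slides until its far edge meets the panel; push on with 5 to 15 N while rising in an arc with the lip, and it pivots up.
- foot (a point): Middle of the straight far edge of the diffuser, half-way through its thickness: 55 mm ahead of its origin, 3 mm above its underside. The plate pivots on this edge; once it is steeper than 45 degrees a level push finishes the turn. With the plate standing in the groove this point is at x = 46 to 64 mm and z = 12 to 16 mm in the viewer's frame, and the bend of the lip is 110 mm up the panel's slope, just above its top.
- wheel_top (a point): Top of the brightness thumbwheel, 6 mm above the pod's flat top, at x = -70, y = -121, z = 40 mm of the viewer, with its axes. Black knurled wheel, radius 18 mm, 9 mm wide, axis along y, in a slot 32 mm long (x) and 12 mm wide, too narrow for a fingertip. Dots beside the slot grow towards bright; a white rib on the wheel is its index.
- wheel (a joint): Turn of the brightness wheel, rad: 0 = dim (index at the near end of the slot), 1.6 = full, at the end stop (index at the far end). Grows as the wheel's top is dragged to viewer +x, 18 mm per rad; stays where it is left. Dragging needs about 2 N at the rim: press down lightly with a fingertip and drag, in several strokes if needed. Starts at 0 to 0.4.
- stone_cast: Blue-white stone cast of a jaw, 60 x 71 x 41 mm, loose, left of the work; origin at the centre of its underside. Bystander.
- denture: Pink denture with teeth, 51 x 60 x 20 mm, loose, right of the work; origin at the centre of its underside. Bystander.
- spectacles: Black spectacles, 20 x 131 x 43 mm, loose, left of the work; origin at the centre of the underside. Bystander.
- caliper: Steel caliper, 44 x 150 x 9 mm, loose, near the front edge of the bench at the right; origin at the centre of its underside. Bystander.
Mind the look-alikes: they are no part of the job. Of the things like the diffuser, leave any that is yellow; of the rest the larger one is meant.

How it is judged:
On the way, in this order (a step that is already met when the one before it is completed fails the run):
1. with the wheel still not turned up, the diffuser stands in the groove, leaning flat on the light panel (angle between diffuser's own z axis and vertical between 1.69 and 1.83 rad and x of foot in the frame of viewer between 0.046 and 0.064 m and z of foot in the frame of viewer below 0.0165 m and y of foot in the frame of viewer between -0.03 and 0.03 m and angle between the y axis of diffuser and the y axis of viewer, either way round below 0.07 rad and linear speed of diffuser below 0.02 m/s and angular speed of diffuser below 0.1 rad/s and value of joint wheel below 0.6 rad), for 0.3 s.
2. the brightness wheel is at its upper stop (value of joint wheel above 1.48 rad), for 0.2 s.
At the end, for the whole second after the job is handed in: Diffuser at rest, far edge in the groove (foot point 46-64 mm ahead in the viewer frame, under 16.5 mm high), leaning on the panel (z axis 1.69-1.83 rad from vertical), square within 0.07 rad, centred within 30 mm; wheel above 1.48 rad (angle between diffuser's own z axis and vertical between 1.69 and 1.83 rad and x of foot in the frame of viewer between 0.046 and 0.064 m and z of foot in the frame of viewer below 0.0165 m and y of foot in the frame of viewer between -0.03 and 0.03 m and angle between the y axis of diffuser and the y axis of viewer, either way round below 0.07 rad and linear speed of diffuser below 0.02 m/s and angular speed of diffuser below 0.1 rad/s and value of joint wheel above 1.48 rad); the robot touches nothing.
It fails at once if the stone cast is moved more than 20 mm (distance of stone_cast from where it was at the start of the episode above 0.02 m).
It fails at once if the denture is moved more than 20 mm (distance of denture from where it was at the start of the episode above 0.02 m).
It fails at once if the spectacles is moved more than 20 mm (distance of spectacles from where it was at the start of the episode above 0.02 m).
It fails at once if the caliper is moved more than 20 mm (distance of caliper from where it was at the start of the episode above 0.02 m).
It fails at once if the wheel is turned up past 0.8 rad while the diffuser is not standing (tilted less than 1.4 rad) (value of joint wheel above 0.8 rad and angle between diffuser's own z axis and vertical below 1.4 rad).
It also fails if it takes over 58 s, if anything falls off the work surface, if the arm or the gripper's body presses on something with over 40 N, if the wrist force passes 120 N, or if a joint passes its speed limit or range.

### The arm

A 7-joint arm with a two-finger parallel gripper is mounted at the origin on a cart in front of the work surface, level with it; the furniture and walls round the work are solid. World frame = base frame: x ahead of the robot, y to its left, z up, the work surface at z = 0. Lengths are in m, angles in rad, forces in N, time in s.
With the tool pointing down it reaches from about 0.4 to 0.875 m from the base axis. Payload 4.4 kg.
Tool frame: the origin (TCP) lies midway between the tips of the shut fingers; the grasp point (between the pads) lies 19 mm behind it; z points along the fingers, y is the line along which they close (so a half turn about z gives the same grasp; the last joint's range is limited). The gripper opens to 85 mm and grips with 20 to 120 N. Pads are 22 mm wide; open, the fingers measure 114 mm over their backs; the gripper's body (76 mm by 85 mm) begins 54 mm behind the grasp point. The pads swing forward as they close: fully open they stand 13 mm farther back than shut.
Start: joints at [1.08, 0.628, 0.038, 1.517, -0.027, 0.996, -0.02], TCP at [0.268, -0.592, 0.231] pointing down, gripper open.
Joint ranges: [-3.06, 3.06], [-0.37, 2.12], [-1.25, 1.32], [0.18, 2.47], [-1.1, 4.24], [0.23, 1.98], [-2.94, 2.94]. Speed limits (rad/s): [2.57, 2.57, 3.14, 3.14, 3.14, 3.14, 3.14].

### API

Orientations are given as [roll, pitch, yaw] about the fixed x, y, z axes, in that order (R = Rz(yaw) Ry(pitch) Rx(roll)).
In Python, from rig import arm, get_image gives the robot as it stands. The module is installed in compiled form; this text tells all that it offers.
- The arm moves only by the tool move_arm, never from a script. Its argument "series" is a list of rows, each an object of numbers: "dx", "dy", "dz": the shift along the tool's x, y, z each as a share of 30 mm, from -1 to 1; "rx", "ry", "rz": the turn, a rotation vector about the tool's x, y, z each as a share of 5 degrees, from -1 to 1; "hand": the finger opening in mm, from 0 to 85.4. A call has 1 to 8 rows; each row shifts and turns the commanded pose from where the row before left it, along the tool's axes as they then stand; what a row does not reach is not made up. A row lasts 1/8 s, in which the tool goes at most 62.5 mm and 10.7 degrees, less where a joint would pass 70% of its speed; a pose out of reach is approached as far as the arm can. A call with a number of a shift or a turn outside -1 to 1 is refused whole. A call with a gripper value outside its range is refused whole. The fingers move at their own pace and stop on an object; "newtons" is the grip in N (left out, the last holds). Time passes only in rows, so rows that do not move let the fingers close. It gives the time, the measured TCP pose, the force, the opening and the grip force at its end, in the units of the state.
- arm.get_state(): the state, without advancing time (a new reading comes with each control period).
- get_image(name): name is "scene" or "top" or "wrist"; returns a dict with "img" (400x640x3 uint8, red, green, blue), "z_map" (400x640 float32, m along the optical axis (not along the pixel's ray), 0 where there is no reading), "mtx" (3x3 intrinsics, pixels), "xyz" and "attitude" of the camera in the world; the wrist camera has in their place "hand_eye" (4x4, takes a point from camera to tool coordinates, whose origin is the TCP and whose axes are the flange's). Camera axes: x right, y down, z forward; pixel columns grow to the right and rows downward; lengths in m; the calibration is good to about 2 mm. A picture is of the moment at which its call begins: read the wrist's pose just before it.
- arm.close_job(): hands the job in; it is judged then, once.
The state is a dict: "t": time; "joint_pos": joint angles; "qd": joint speeds; "joint_torque": joint torques, N m; "tcp_pos": TCP position; "eef_rot": TCP orientation; "force": force on the tool from outside, world axes, zero at the start; "moment": the same for the moment, N m; "opening": finger opening in m; "grasp_force": force on a finger pad.
Only numpy, scipy, OpenCV 4.12 (cv2) and the standard library are available. Lean on these libraries where they do the work, as an engineer would, in place of code of your own. Each camera call takes 0.05 s, during which the arm holds its last target. There are 200 camera calls.

## Working session

There is one attempt and no reset: what is moved stays moved. The work goes in short steps, Python scripts to look and compute and a tool call to move; the robot and the scene stay as the last step left them, time stands still between calls to the robot, and variables do not carry over. Pictures are saved under pics/ and viewed, at most 10 in all, crops included, and the job is handed in when it is done.

Besides the shell and the picture viewer there is one more tool, called after "Emit:" as name(argument=value, ...) on one line, values as JSON. move_arm: Moves the arm, as the interface text tells. Shift numbers are shares of 30 mm and turn numbers shares of 5 degrees, none past 1 either way. Its arguments: {"type":"object","properties":{"series":{"type":"array","items":{"type":"object","properties":{"dx":{"type":"number","minimum":-1,"maximum":1},"dy":{"type":"number","minimum":-1,"maximum":1},"dz":{"type":"number","minimum":-1,"maximum":1},"rx":{"type":"number","minimum":-1,"maximum":1},"ry":{"type":"number","minimum":-1,"maximum":1},"rz":{"type":"number","minimum":-1,"maximum":1},"hand":{"type":"number"}}}},"newtons":{"type":"number"}},"required":["series"]}

```bash
mkdir -p pics
cat > h.py <<'E'
import numpy as np, cv2
from rig import arm, get_image
def save(d,n,crop=None,scale=1):
    im=d["img"][...,::-1]
    if crop: im=im[crop[1]:crop[3],crop[0]:crop[2]]
    if scale!=1: im=cv2.resize(im,None,fx=scale,fy=scale)
    cv2.imwrite("pics/"+n,im)
def R(d):
    a=np.array(d["attitude"],float)
    if a.shape==(3,3): return a
    from scipy.spatial.transform import Rotation as Ro
    return Ro.from_euler("xyz",a).as_matrix() if a.size==3 else Ro.from_quat(a).as_matrix()
def pts(d):
    z=d["z_map"];K=d["mtx"];v,u=np.mgrid[:400,:640]
    p=np.stack([(u-K[0,2])/K[0,0]*z,(v-K[1,2])/K[1,1]*z,z],-1)
    return p@R(d).T+np.array(d["xyz"])
E
python3 - <<'E'
from h import *
import pickle
for n in("scene","top"):
    d=get_image(n);save(d,n+"0.png");pickle.dump(d,open(n+".pkl","wb"));print(n,d["xyz"],d["attitude"],d["mtx"])
print(arm.get_state())
E
```

```text
scene [0.1636071  0.63348326 0.94636304] [-2.46712152  0.00782166 -2.64675388] [[465.15832592   0.         318.17442375]
 [  0.         465.15832592 194.58832595]
 [  0.           0.           1.        ]]
top [ 0.37170365 -0.00825122  1.00331895] [-2.98142883  0.00897168 -1.54255898] [[405.80687301   0.         311.85026944]
 [  0.         405.80687301 194.47644592]
 [  0.           0.           1.        ]]
{'t': 0.1, 'joint_pos': array([ 1.08021182,  0.62926229,  0.03843477,  1.51823888, -0.02700325,
        0.99635027, -0.02002107]), 'qd': array([ 0.00126328, -0.00077081,  0.00114593, -0.00274799, -0.00014982,
        0.00062521,  0.0005325 ]), 'joint_torque': array([ 2.61150766e-03, -5.64525640e+01,  1.23004429e+00, -1.93971330e+01,
        1.12019404e-02,  5.38170090e-03,  2.68527195e-06]), 'tcp_pos': array([ 0.26768332, -0.59170455,  0.23048459]), 'eef_rot': array([-3.13985142e+00,  9.28828949e-06,  4.24770423e-01]), 'force': array([ 0.20093627, -0.59706348,  0.20902901]), 'moment': array([-0.02056776, -0.03267252, -0.00756623]), 'grasp_force': 0.0, 'opening': 0.085678877978729}
```

View pics/scene0.png

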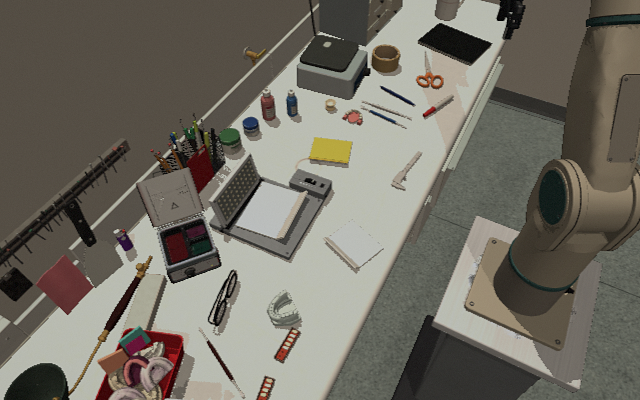

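View pics/top0.png

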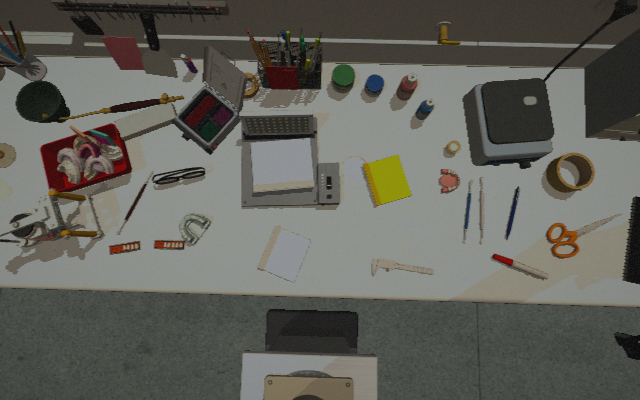

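The scene holds three plates. The white one on the grey deck is at top(283,165) / scene(270,208). A smaller white one lies on the bench at top(285,253), and a yellow one at top(388,180). The on-deck one looks like the target, so I'll measure its size and the viewer pose.

Run:
```python
from h import *
import pickle
d=pickle.load(open("top.pkl","rb"));P=pts(d);im=d["img"];hsv=cv2.cvtColor(im,cv2.COLOR_RGB2HSV)
print("bench z",np.median(P[225:235,330:360,2]))
def rect(m,name):
    m=cv2.morphologyEx(m.astype(np.uint8),cv2.MORPH_OPEN,np.ones((3,3)))
    n,l,s,c=cv2.connectedComponentsWithStats(m)
    for i in range(1,n):
        if s[i,4]<150: continue
        q=P[l==i]; r=cv2.minAreaRect((q[:,:2]*1000).astype(np.float32))
        print(name,s[i],"c",np.round(r[0]),"size",np.round(r[1]),"ang",round(r[2],1),"z",np.round(np.percentile(q[:,2],[5,50,95])*1000))
roi=np.zeros((400,640),bool);roi[105:300,225:420]=1
z=P[...,2]
rect(roi&(z>.011)&(z<.0195),"deck")
rect(roi&(z>.0195)&(z<.027)&(P[...,0]>.3),"plate")
rect(roi&(z>.028)&(z<.05),"lip/pod")
rect(roi&(z>.08)&(z<.13),"panel")
for (u,v) in [(283,165),(283,188),(283,150),(285,253),(270,210),(328,183),(280,122),(329,170)]: print(u,v,np.round(P[v,u]*1000),im[v,u])
save(d,"c1.png",(225,105,355,290),3)
```

```text
bench z -0.0003442817745731297
deck [ 241  138   77   68 1620] c [589.  89.] size [172. 189.] ang 1.9 z [13. 16. 19.]
deck [311 150   7  38 180] c [597.   1.] size [95. 14.] ang 5.0 z [13. 16. 19.]
plate [ 250  138   63   49 2146] c [610.  83.] size [114. 149.] ang 6.8 z [20. 22. 25.]
lip/pod [244 127  69   6 273] c [687.  93.] size [  7. 169.] ang 2.9 z [29. 39. 48.]
lip/pod [318 163  22  41 847] c [558. -35.] size [100.  51.] ang 1.5 z [31. 34. 38.]
lip/pod [264 182  50  10 274] c [547.  62.] size [ 16. 120.] ang 6.5 z [29. 35. 40.]
panel [239 110  74  12 788] c [703.  94.] size [ 19. 171.] ang 2.7 z [ 83. 105. 109.]
283 165 [603.  79.  20.] [143 148 151]
283 188 [541.  75.  39.] [140 135 123]
283 150 [641.  80.  19.] [144 147 150]
285 253 [387.  67.   5.] [142 146 150]
270 210 [492. 109.  -0.] [143 146 143]
328 183 [556. -33.  41.] [28 29 29]
280 122 [694.  85.  76.] [79 74 56]
329 170 [590. -35.  32.] [99 98 93]
```

View pics/c1.png

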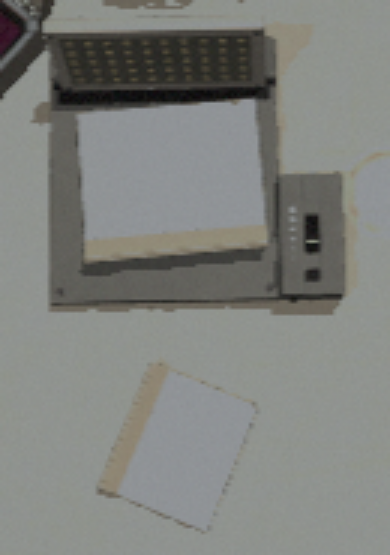

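The on-deck plate is at crop (170,180). Its flat part measures 114 x 149 mm with the top at z≈22 mm, it is white, and it is larger than the plate on the bench, so it is the diffuser. The viewer origin comes out at about (0.623, 0.090) with yaw about 2.3°. The plate's yaw is about 6.8° and its lip end is near (0.537, 0.075, 0.037). Next I move over to it.

Emit:
move_arm(series=[{"dx": 0.61,"dy": -0.73,"hand": 60},{"dx": 0.61,"dy": -0.73},{"dx": 0.61,"dy": -0.73},{"dx": 0.61,"dy": -0.73},{"dx": 0.61,"dy": -0.73},{"dx": 0.61,"dy": -0.73},{"dx": 0.61,"dy": -0.73},{"dx": 0.61,"dy": -0.73}])

```text
$.series[0]: bad value
```

Emit:
move_arm(series=[{"dx": 0.61,"dy": -0.73},{"dx": 0.61,"dy": -0.73},{"dx": 0.61,"dy": -0.73},{"dx": 0.61,"dy": -0.73},{"dx": 0.61,"dy": -0.73},{"dx": 0.61,"dy": -0.73},{"dx": 0.61,"dy": -0.73},{"dx": 0.61,"dy": -0.73}])

```text
$.series[0]: bad value
```

Emit:
move_arm(series=[{"dx": 0.61,"dy": -0.73},{"dx": 0.61,"dy": -0.73},{"dx": 0.61,"dy": -0.73},{"dx": 0.61,"dy": -0.73},{"dx": 0.61,"dy": -0.73},{"dx": 0.61,"dy": -0.73},{"dx": 0.61,"dy": -0.73},{"dx": 0.61,"dy": -0.73}])

```text
$.series[0]: bad value
```

Emit:
move_arm(series=[{"rz": 0.9},{"rz": 0.9},{"rz": 0.9},{"rz": 0.9},{"rz": 0.8},{"ry": 1},{"ry": 1},{"ry": 1}])

```text
$.series[0]: bad value
```

Emit:
move_arm(series=[{"ry": 1},{"ry": 1},{"ry": 1},{"ry": 1}])

```text
$.series[0]: bad value
```

The calls were refused as bad values, so I'll try one row with every field given.

Emit:
move_arm(series=[{"dx": 0.61,"dy": -0.73,"dz": 0,"rx": 0,"ry": 0,"rz": 0,"hand": 60}])

```text
t: 0.22
tcp_pos: [0.2741, -0.566, 0.2305]
eef_rot: [3.141, 0.001, 0.422]
force: [-0.4, 1.0, 0.8]
opening: 0.0692
grasp_force: 0.0
```

Emit:
move_arm(series=[{"dx": 0.61,"dy": -0.73,"dz": 0,"rx": 0,"ry": 0,"rz": 0,"hand": 60},{"dx": 0.61,"dy": -0.73,"dz": 0,"rx": 0,"ry": 0,"rz": 0,"hand": 60},{"dx": 0.61,"dy": -0.73,"dz": 0,"rx": 0,"ry": 0,"rz": 0,"hand": 60},{"dx": 0.61,"dy": -0.73,"dz": 0,"rx": 0,"ry": 0,"rz": 0,"hand": 60},{"dx": 0.61,"dy": -0.73,"dz": 0,"rx": 0,"ry": 0,"rz": 0,"hand": 60},{"dx": 0.61,"dy": -0.73,"dz": 0,"rx": 0,"ry": 0,"rz": 0,"hand": 60},{"dx": 0.61,"dy": -0.73,"dz": 0,"rx": 0,"ry": 0,"rz": 0,"hand": 60},{"dx": 0.61,"dy": -0.73,"dz": 0,"rx": 0,"ry": 0,"rz": 0,"hand": 60}])

```text
t: 1.23
tcp_pos: [0.3368, -0.3436, 0.2311]
eef_rot: [-3.141, 0.0, 0.425]
force: [-0.1, -0.3, -1.1]
opening: 0.0595
grasp_force: 0.0
```

Emit:
move_arm(series=[{"dx": 0.61,"dy": -0.73,"dz": 0,"rx": 0,"ry": 0,"rz": 0,"hand": 60},{"dx": 0.61,"dy": -0.73,"dz": 0,"rx": 0,"ry": 0,"rz": 0,"hand": 60},{"dx": 0.61,"dy": -0.73,"dz": 0,"rx": 0,"ry": 0,"rz": 0,"hand": 60},{"dx": 0.61,"dy": -0.73,"dz": 0,"rx": 0,"ry": 0,"rz": 0,"hand": 60},{"dx": 0.61,"dy": -0.73,"dz": 0,"rx": 0,"ry": 0,"rz": 0,"hand": 60},{"dx": 0.61,"dy": -0.73,"dz": 0,"rx": 0,"ry": 0,"rz": 0,"hand": 60},{"dx": 0.61,"dy": -0.73,"dz": 0,"rx": 0,"ry": 0,"rz": 0,"hand": 60},{"dx": 0.61,"dy": -0.73,"dz": 0,"rx": 0,"ry": 0,"rz": 0,"hand": 60}])

```text
t: 2.22
tcp_pos: [0.3979, -0.1239, 0.2312]
eef_rot: [-3.141, 0.0, 0.425]
force: [-0.0, 0.3, -0.3]
opening: 0.0602
grasp_force: 0.0
```

Emit:
move_arm(series=[{"dx": 0.61,"dy": -0.73,"dz": 0,"rx": 0,"ry": 0,"rz": 0,"hand": 60},{"dx": 0.61,"dy": -0.73,"dz": 0,"rx": 0,"ry": 0,"rz": 0,"hand": 60},{"dx": 0.61,"dy": -0.73,"dz": 0,"rx": 0,"ry": 0,"rz": 0,"hand": 60},{"dx": 0.61,"dy": -0.73,"dz": 0,"rx": 0,"ry": 0,"rz": 0,"hand": 60},{"dx": 0.61,"dy": -0.73,"dz": 0,"rx": 0,"ry": 0,"rz": 0,"hand": 60},{"dx": 0.61,"dy": -0.73,"dz": 0,"rx": 0,"ry": 0,"rz": 0,"hand": 60},{"dx": 0.61,"dy": -0.73,"dz": 0,"rx": 0,"ry": 0,"rz": 0,"hand": 60}])

```text
t: 3.1
tcp_pos: [0.4515, 0.0685, 0.2312]
eef_rot: [-3.142, 0.0, 0.425]
force: [1.1, -0.0, 0.1]
opening: 0.0601
grasp_force: 0.0
```

Emit:
move_arm(series=[{"dx": 0,"dy": 0,"dz": 0,"rx": 0,"ry": 0,"rz": 0.9,"hand": 60},{"dx": 0,"dy": 0,"dz": 0,"rx": 0,"ry": 0,"rz": 0.9,"hand": 60},{"dx": 0,"dy": 0,"dz": 0,"rx": 0,"ry": 0,"rz": 0.9,"hand": 60},{"dx": 0,"dy": 0,"dz": 0,"rx": 0,"ry": 0,"rz": 0.9,"hand": 60},{"dx": 0,"dy": 0,"dz": 0,"rx": 0,"ry": 0,"rz": 0.8,"hand": 60},{"dx": 0,"dy": 0,"dz": 0,"rx": 0,"ry": 1,"rz": 0,"hand": 60},{"dx": 0,"dy": 0,"dz": 0,"rx": 0,"ry": 1,"rz": 0,"hand": 60},{"dx": 0,"dy": 0,"dz": 0,"rx": 0,"ry": 1,"rz": 0,"hand": 60}])

```text
t: 4.1
tcp_pos: [0.4513, 0.0676, 0.2313]
eef_rot: [-3.141, -0.264, 0.041]
force: [0.4, -0.4, 0.0]
opening: 0.0597
grasp_force: 0.0
```

Emit:
move_arm(series=[{"dx": 0,"dy": 0,"dz": 0,"rx": 0,"ry": 1,"rz": 0,"hand": 60},{"dx": 0,"dy": 0,"dz": 0,"rx": 0,"ry": 1,"rz": 0,"hand": 60},{"dx": 0,"dy": 0,"dz": 0,"rx": 0,"ry": 1,"rz": 0,"hand": 60},{"dx": 0,"dy": 0,"dz": 0,"rx": 0,"ry": 1,"rz": 0,"hand": 60},{"dx": 0,"dy": 0,"dz": 0,"rx": 0,"ry": 0,"rz": 0,"hand": 60}])

```text
t: 4.72
tcp_pos: [0.4449, 0.0552, 0.2329]
eef_rot: [3.107, -0.418, 0.045]
force: [-0.1, -0.5, -0.7]
opening: 0.0599
grasp_force: 0.0
```

Run:
```python
from h import *
s=arm.get_state();print(np.round(s["joint_pos"],2),s["tcp_pos"],s["eef_rot"])
d=get_image("wrist");save(d,"w1.png")
```

```text
[-0.08  0.21 -0.25  2.4   0.98  0.23 -2.78] [0.44493133 0.05521379 0.23290608] [ 3.10705421 -0.4180736   0.04478665]
```

View pics/w1.png

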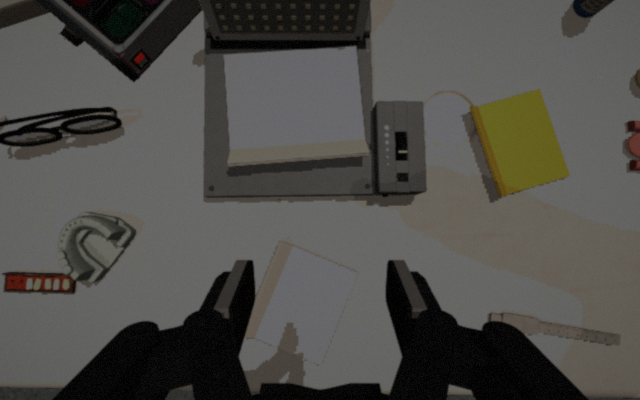

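Pictured: the open fingers over the bench, with the viewer ahead. The lip runs from (228,160) to (368,150), the pod is at (400,150), and the way is clear. Joint 6 is at its lower limit, so the tool can tilt only slightly this close in. I'll go back to about 8° and rely on friction while rising.

Emit:
move_arm(series=[{"dx": 0,"dy": 0,"dz": 0,"rx": 0,"ry": -1,"rz": 0,"hand": 60},{"dx": 0,"dy": 0,"dz": 0,"rx": 0,"ry": -1,"rz": 0,"hand": 60},{"dx": 0,"dy": 0,"dz": 0,"rx": 0,"ry": -1,"rz": 0,"hand": 60},{"dx": 0,"dy": 0,"dz": 0,"rx": 0,"ry": 0,"rz": 0,"hand": 60}])

```text
t: 5.28
tcp_pos: [0.4486, 0.0546, 0.233]
eef_rot: [3.108, -0.176, 0.031]
force: [-0.1, 0.6, -0.5]
opening: 0.06
grasp_force: 0.0
```

Run:
```python
from h import *
s=arm.get_state();print(np.round(s["joint_pos"],2),s["tcp_pos"],s["eef_rot"])
```

```text
[ 0.19  0.31 -0.54  2.18  0.44  0.58 -2.22] [0.44855574 0.05458986 0.23304201] [ 3.10827803 -0.1763342   0.03135878]
```

Emit:
move_arm(series=[{"dx": 0.04,"dy": -0.1,"dz": 0.8,"rx": 0.38,"ry": 0,"rz": 0,"hand": 60},{"dx": 0.04,"dy": -0.1,"dz": 0.8,"rx": 0,"ry": 0,"rz": 0,"hand": 60},{"dx": 0.04,"dy": -0.1,"dz": 0.8,"rx": 0,"ry": 0,"rz": 0,"hand": 60},{"dx": 0.04,"dy": -0.1,"dz": 0.8,"rx": 0,"ry": 0,"rz": 0,"hand": 60},{"dx": 0.04,"dy": -0.1,"dz": 0.8,"rx": 0,"ry": 0,"rz": 0,"hand": 60},{"dx": 0.04,"dy": -0.1,"dz": 0.8,"rx": 0,"ry": 0,"rz": 0,"hand": 60},{"dx": 0.04,"dy": -0.1,"dz": 0.8,"rx": 0,"ry": 0,"rz": 0,"hand": 60},{"dx": 0,"dy": 0,"dz": 0,"rx": 0,"ry": 0,"rz": 0,"hand": 60}])

```text
t: 6.28
tcp_pos: [0.4824, 0.0749, 0.0682]
eef_rot: [3.138, -0.171, 0.034]
force: [-0.0, -0.2, -0.2]
opening: 0.0601
grasp_force: 0.0
```

Run:
```python
from h import *
s=arm.get_state();print(np.round(s["joint_pos"],2),s["tcp_pos"],s["eef_rot"])
d=get_image("scene");save(d,"s2.png",(180,120,380,280),4)
```

```text
[-0.04  0.66 -0.29  2.25  1.18  0.23 -2.94] [0.48242046 0.07494541 0.06823813] [ 3.13771621 -0.17061333  0.03376032]
```

View pics/s2.png

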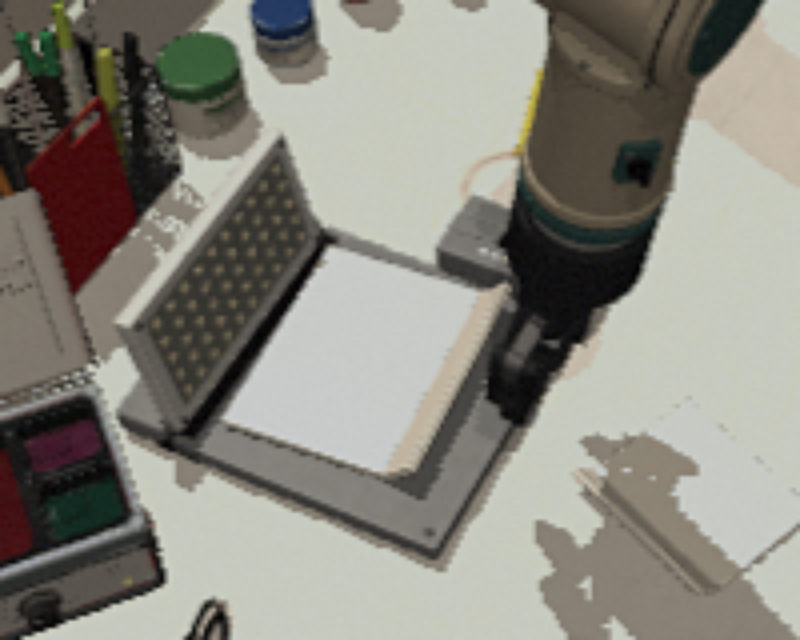

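Pictured: the gripper stands before the near side of the deck at crop (520,380), lined up with the lip. Joints 6 and 7 are both at their limits, so I'll bring the tool upright.

Emit:
move_arm(series=[{"dx": 0,"dy": 0,"dz": 0,"rx": 0,"ry": -0.7,"rz": 0,"hand": 60},{"dx": 0,"dy": 0,"dz": 0,"rx": 0,"ry": -0.7,"rz": 0,"hand": 60},{"dx": 0,"dy": 0,"dz": 0,"rx": 0,"ry": -0.6,"rz": 0,"hand": 60},{"dx": 0,"dy": 0,"dz": 0,"rx": 0,"ry": 0,"rz": 0,"hand": 60}])

```text
t: 6.82
tcp_pos: [0.485, 0.075, 0.0703]
eef_rot: [3.14, -0.001, 0.027]
force: [0.3, -0.7, 0.5]
opening: 0.06
grasp_force: 0.0
```

Run:
```python
from h import *
s=arm.get_state();print(np.round(s["joint_pos"],2),s["tcp_pos"],s["eef_rot"])
```

```text
[ 0.19  0.74 -0.61  2.08  0.8   0.57 -2.54] [0.48495152 0.07497791 0.0703129 ] [ 3.14010995e+00 -1.46675495e-03  2.72062278e-02]
```

Emit:
move_arm(series=[{"dx": 0.15,"dy": 0,"dz": 0.55,"rx": 0,"ry": 0,"rz": 0,"hand": 60},{"dx": 0.15,"dy": 0,"dz": 0.55,"rx": 0,"ry": 0,"rz": 0,"hand": 60},{"dx": 0,"dy": 0,"dz": 0.4,"rx": 0,"ry": 0,"rz": 0,"hand": 60},{"dx": 0,"dy": 0,"dz": 0,"rx": 0,"ry": 0,"rz": 0,"hand": 60}])

```text
t: 7.32
tcp_pos: [0.4922, 0.075, 0.0233]
eef_rot: [3.138, 0.003, 0.034]
force: [0.7, 0.7, -0.1]
opening: 0.06
grasp_force: 0.0
```

Emit:
move_arm(series=[{"dx": 0.25,"dy": 0,"dz": 0,"rx": 0,"ry": 0,"rz": 0.15,"hand": 60},{"dx": 0.25,"dy": 0,"dz": 0,"rx": 0,"ry": 0,"rz": 0,"hand": 60},{"dx": 0.25,"dy": 0,"dz": 0,"rx": 0,"ry": 0,"rz": 0,"hand": 60},{"dx": 0.25,"dy": 0,"dz": 0,"rx": 0,"ry": 0,"rz": 0,"hand": 60}])

```text
t: 7.82
tcp_pos: [0.524, 0.0756, 0.0248]
eef_rot: [3.138, -0.0, 0.02]
force: [-1.2, 0.3, 1.0]
opening: 0.0599
grasp_force: 0.6
```

Emit:
move_arm(series=[{"dx": 0.13,"dy": 0,"dz": 0,"rx": 0,"ry": 0,"rz": -0.25,"hand": 60},{"dx": 0.13,"dy": 0,"dz": 0,"rx": 0,"ry": 0,"rz": 0,"hand": 60},{"dx": 0.13,"dy": 0,"dz": 0,"rx": 0,"ry": 0,"rz": 0,"hand": 60},{"dx": 0.1,"dy": 0,"dz": 0,"rx": 0,"ry": 0,"rz": 0,"hand": 60}])

```text
t: 8.32
tcp_pos: [0.5382, 0.0763, 0.0246]
eef_rot: [3.138, 0.0, 0.042]
force: [-1.2, 0.1, 0.5]
opening: 0.0605
grasp_force: 0.6
```

```bash
cat > look.py <<'E'
from h import *
s=arm.get_state();print(np.round(s["joint_pos"],2),np.round(s["tcp_pos"],4),np.round(s["eef_rot"],3),np.round(s["force"],1),s["t"])
d=get_image("top");P=pts(d);z=P[...,2]
r=np.zeros((400,640),bool);r[100:215,230:345]=1
def rect(m,n):
    m=cv2.morphologyEx((m&r).astype(np.uint8),cv2.MORPH_OPEN,np.ones((3,3)))
    k,l,s,c=cv2.connectedComponentsWithStats(m)
    if k<2: return
    i=1+np.argmax(s[1:,4]); q=P[l==i]; R_=cv2.minAreaRect((q[:,:2]*1000).astype(np.float32)); print(n,s[i],np.round(R_[0]),np.round(R_[1]),round(R_[2],1),np.round(np.percentile(q[:,2],[5,50,95])*1000))
rect((z>.0195)&(z<.027),"plate")
hsv=cv2.cvtColor(d["img"],cv2.COLOR_RGB2HSV)
rect((z>.018)&(hsv[...,2]>115),"bright")
E
python3 look.py
```

```text
[ 0.17  0.86 -0.57  1.95  0.84  0.59 -2.51] [0.5382 0.0763 0.0246] [3.138 0.    0.042] [-1.2  0.1  0.5] 8.325
plate [313 124   4   7  24] [702.   3.] [18.  8.] 1.6 [20. 22. 25.]
bright [239 110  74   7 359] [540.  85.] [346. 169.] 2.9 [105. 107. 111.]
```

Emit:
move_arm(series=[{"dx": 0.1,"dy": 0,"dz": 0,"rx": 0,"ry": 0,"rz": 0,"hand": 60},{"dx": 0.1,"dy": 0,"dz": 0,"rx": 0,"ry": 0,"rz": 0,"hand": 60}])

```text
t: 8.62
tcp_pos: [0.5416, 0.0761, 0.0244]
eef_rot: [3.137, 0.004, 0.042]
force: [-10.7, 0.3, 8.5]
opening: 0.0601
grasp_force: 5.1
```

Emit:
move_arm(series=[{"dx": 0.07,"dy": 0,"dz": 0,"rx": 0,"ry": 0,"rz": 0,"hand": 60},{"dx": 0.07,"dy": 0,"dz": 0,"rx": 0,"ry": 0,"rz": 0,"hand": 60}])

```text
t: 8.88
tcp_pos: [0.5419, 0.0761, 0.0241]
eef_rot: [3.135, 0.011, 0.043]
force: [-17.1, -0.4, 14.3]
opening: 0.0599
grasp_force: 8.7
```

The force on the tool points back and up at 45°, so the open tips are bearing on the lip's end face from above. I'll back off, go lower and push again.

Emit:
move_arm(series=[{"dx": -0.5,"dy": 0,"dz": 0,"rx": 0,"ry": 0,"rz": 0,"hand": 60},{"dx": 0,"dy": 0,"dz": 0.2,"rx": 0,"ry": 0,"rz": 0,"hand": 60},{"dx": 0,"dy": 0,"dz": 0.12,"rx": 0,"ry": 0,"rz": 0,"hand": 60},{"dx": 0,"dy": 0,"dz": 0,"rx": 0,"ry": 0,"rz": 0,"hand": 60}])

```text
t: 9.38
tcp_pos: [0.5339, 0.0759, 0.0145]
eef_rot: [3.138, -0.0, 0.041]
force: [0.0, -0.2, -0.1]
opening: 0.0599
grasp_force: 0.0
```

Run:
```python
from h import *
s=arm.get_state();print(np.round(s["joint_pos"],2),np.round(s["tcp_pos"],4),np.round(s["eef_rot"],3),np.round(s["force"],1))
d=get_image("scene");save(d,"s3.png",(200,150,340,260),5)
```

```text
[ 0.16  0.87 -0.55  1.96  0.87  0.56 -2.53] [0.5339 0.0759 0.0145] [ 3.138 -0.     0.041] [ 0.  -0.2 -0.1]
```

View pics/s3.png

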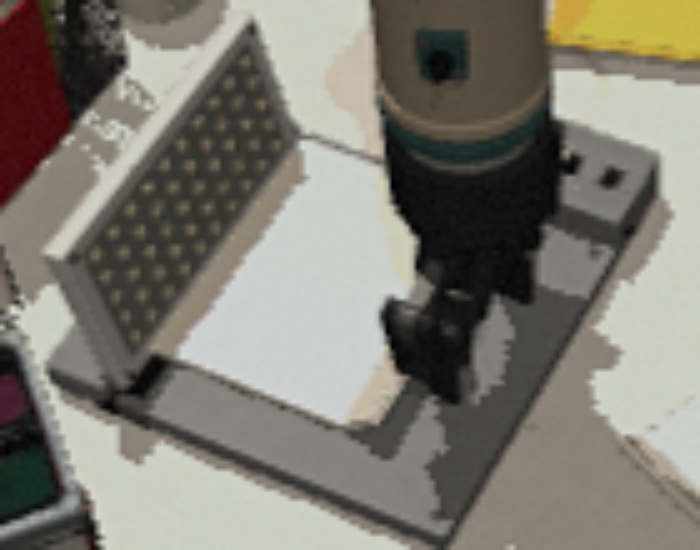

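The plate is square against the panel foot, its far edge running crop (300,160) to (170,360). The fingers stand in front of the lip at (430,350). I'll go slightly lower and push.

Emit:
move_arm(series=[{"dx": 0,"dy": 0,"dz": 0.1,"rx": 0,"ry": 0,"rz": 0,"hand": 60},{"dx": 0.12,"dy": 0,"dz": 0,"rx": 0,"ry": 0,"rz": 0,"hand": 60},{"dx": 0.12,"dy": 0,"dz": 0,"rx": 0,"ry": 0,"rz": 0,"hand": 60},{"dx": 0.05,"dy": 0,"dz": 0,"rx": 0,"ry": 0,"rz": 0,"hand": 60}])

```text
t: 9.93
tcp_pos: [0.5413, 0.0763, 0.0119]
eef_rot: [3.138, 0.001, 0.042]
force: [-3.9, -0.1, 2.5]
opening: 0.0595
grasp_force: 1.8
```

Emit:
move_arm(series=[{"dx": 0.06,"dy": 0,"dz": 0,"rx": 0,"ry": 0,"rz": 0,"hand": 60},{"dx": 0,"dy": 0,"dz": -0.1,"rx": 0,"ry": 0,"rz": 0,"hand": 60},{"dx": 0,"dy": 0,"dz": -0.1,"rx": 0,"ry": 0,"rz": 0,"hand": 60}])

```text
t: 10.3
tcp_pos: [0.5424, 0.0762, 0.0178]
eef_rot: [3.138, 0.002, 0.042]
force: [-4.8, -0.5, -0.2]
opening: 0.0601
grasp_force: 2.4
```

Emit:
move_arm(series=[{"dx": 0.06,"dy": 0,"dz": -0.15,"rx": 0,"ry": 0,"rz": 0,"hand": 60},{"dx": 0.05,"dy": 0,"dz": -0.15,"rx": 0,"ry": 0,"rz": 0,"hand": 60},{"dx": 0.03,"dy": 0,"dz": -0.15,"rx": 0,"ry": 0,"rz": 0,"hand": 60}])

```text
t: 10.68
tcp_pos: [0.5458, 0.0763, 0.0314]
eef_rot: [3.137, 0.004, 0.042]
force: [-6.8, 1.2, 0.9]
opening: 0.06
grasp_force: 3.4
```

Run:
```python
from h import *
s=arm.get_state();print(np.round(s["joint_pos"],2),np.round(s["tcp_pos"],4),np.round(s["eef_rot"],3),np.round(s["force"],1))
d=get_image("scene");save(d,"s4.png",(200,150,340,260),5);P=pts(d)
m=(d["img"].min(2)>125);m[:150]=0;m[260:]=0;m[:,:200]=0;m[:,340:]=0
q=P[m&(P[...,2]>.018)&(P[...,0]>.53)&(P[...,0]<.69)&(P[...,1]>.1)&(P[...,1]<.17)];A=np.c_[q[:,:2],np.ones(len(q))];c=np.linalg.lstsq(A,q[:,2],rcond=None)[0];print(len(q),c, q.min(0),q.max(0))
```

```text
[ 0.18  0.86 -0.59  1.92  0.82  0.62 -2.48] [0.5458 0.0763 0.0314] [3.137 0.004 0.042] [-6.8  1.2  0.9]
687 [-0.21440235 -0.03392833  0.16779979] [0.53444218 0.10001313 0.01812368] [0.67935346 0.16982785 0.13979735]
```

View pics/s4.png

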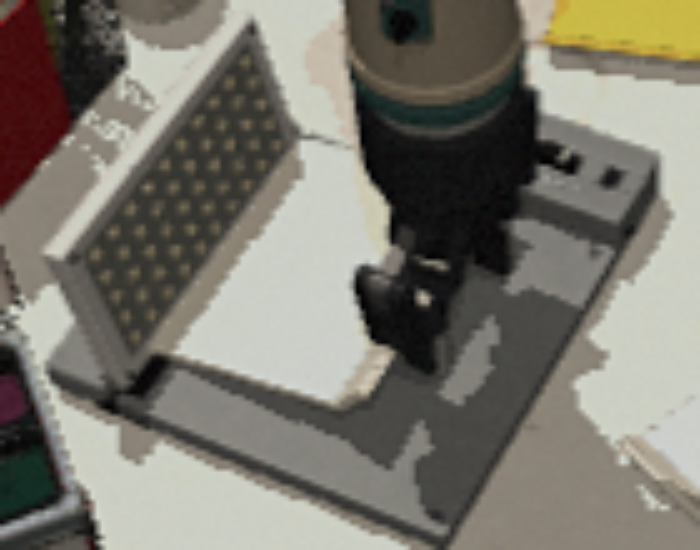

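The plate is rising, at about 9–10°, with its near left corner now lifted at crop (345,405). I'll keep following the arc.

Emit:
move_arm(series=[{"dx": 0.14,"dy": 0,"dz": -0.36,"rx": 0,"ry": 0,"rz": 0,"hand": 60},{"dx": 0.18,"dy": 0,"dz": -0.35,"rx": 0,"ry": 0,"rz": 0,"hand": 60},{"dx": 0.2,"dy": 0,"dz": -0.33,"rx": 0,"ry": 0,"rz": 0,"hand": 60}])

```text
t: 11.1
tcp_pos: [0.5587, 0.077, 0.0626]
eef_rot: [3.136, 0.009, 0.043]
force: [-14.3, -0.3, 6.8]
opening: 0.06
grasp_force: 6.9
```

Emit:
move_arm(series=[{"dx": 0.13,"dy": 0,"dz": -0.34,"rx": 0,"ry": 0,"rz": 0,"hand": 60},{"dx": 0.2,"dy": 0,"dz": -0.31,"rx": 0,"ry": 0,"rz": 0,"hand": 60}])

```text
t: 11.35
tcp_pos: [0.5727, 0.0779, 0.0829]
eef_rot: [3.138, 0.001, 0.042]
force: [0.0, 0.1, -1.0]
opening: 0.0602
grasp_force: 0.0
```

```bash
cat > tilt.py <<'E'
from h import *
import sys
s=arm.get_state();print(np.round(s["joint_pos"],2),np.round(s["tcp_pos"],4),np.round(s["eef_rot"],3),np.round(s["force"],1),s["t"])
d=get_image("scene");P=pts(d)
if len(sys.argv)>1: save(d,sys.argv[1],(200,150,340,260),5)
v=(P-np.array([.623,.09,0]))@np.array([[.9992,-.04,0],[.04,.9992,0],[0,0,1]])*1000
m=(d["img"].min(2)>120)&(v[...,2]>22)&(v[...,2]<140)&(v[...,0]>-95)&(v[...,0]<100)&(v[...,1]>8)&(v[...,1]<72)&(np.ptp(d["img"].astype(int),2)<20)
k,l,st,c=cv2.connectedComponentsWithStats(m.astype(np.uint8));i=1+np.argmax(st[1:,4])
q=v[l==i];c0=q.mean(0);n=np.linalg.svd(q-c0)[2][2];n*=np.sign(n[2]) if abs(n[2])>.2 else np.sign(n[0])
print("n",len(q),"centre",np.round(c0),"normal",np.round(n,3),"tilt deg",np.degrees(np.arctan2(n[0],n[2])).round(1),"min",q.min(0).round(),"max",q.max(0).round())
E
python3 tilt.py
```

```text
[ 0.23  0.82 -0.67  1.83  0.73  0.76 -2.38] [0.5727 0.0779 0.0829] [3.138e+00 1.000e-03 4.200e-02] [ 0.   0.1 -1. ] 11.35
n 97 centre [ 80.  40. 106.] normal [ 0.286 -0.002  0.958] tilt deg 16.6 min [ 73.   8. 102.] max [ 86.  71. 109.]
```

```bash
sed -i 's/v\[...,0\]<100)/v[...,0]<62)/' tilt.py; python3 tilt.py; python3 tilt.py
```

```text
[ 0.23  0.82 -0.67  1.83  0.73  0.76 -2.38] [0.5754 0.0783 0.0842] [ 3.139 -0.004  0.042] [-1.8 -0.1  2.9] 11.4
n 22 centre [-33.  47. 100.] normal [ 0.851 -0.045  0.524] tilt deg 58.4 min [-38.  23.  71.] max [-15.  62. 107.]
[ 0.23  0.82 -0.67  1.83  0.73  0.76 -2.38] [0.575  0.0783 0.0837] [ 3.139e+00 -3.000e-03  4.100e-02] [-3.4  1.   2.6] 11.45
n 23 centre [-33.  47. 100.] normal [0.869 0.006 0.495] tilt deg 60.3 min [-38.  18.  66.] max [-14.  62. 107.]
```

```bash
python3 tilt.py s5.png
```

```text
[ 0.23  0.82 -0.67  1.83  0.73  0.76 -2.38] [0.5742 0.0782 0.083 ] [ 3.139e+00 -2.000e-03  4.100e-02] [-3.7  0.2  2. ] 11.5
n 23 centre [-34.  47.  99.] normal [ 0.855 -0.031  0.518] tilt deg 58.8 min [-39.  24.  68.] max [-16.  61. 106.]
```

View pics/s5.png

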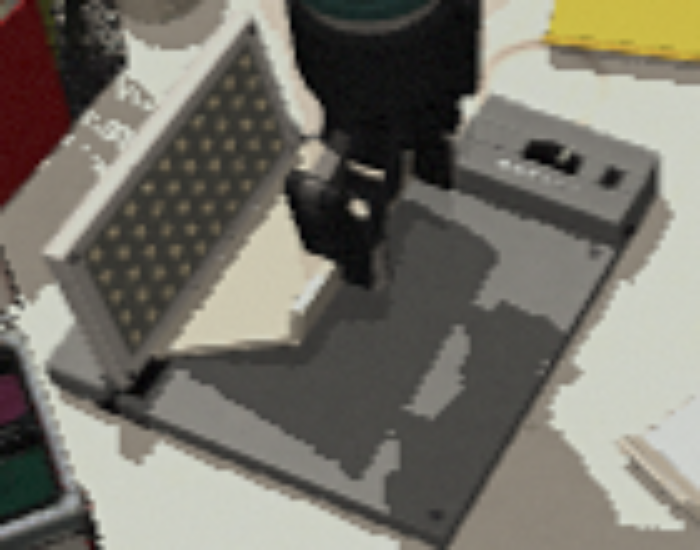

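The plate leans on the fingers at about 33°, with the lip near-vertical at crop (310,305). I'll continue the arc.

Emit:
move_arm(series=[{"dx": 0.13,"dy": 0,"dz": -0.14,"rx": 0,"ry": 0,"rz": 0,"hand": 60},{"dx": 0.14,"dy": 0,"dz": -0.13,"rx": 0,"ry": 0,"rz": 0,"hand": 60},{"dx": 0.14,"dy": 0,"dz": -0.13,"rx": 0,"ry": 0,"rz": 0,"hand": 60},{"dx": 0.14,"dy": 0,"dz": -0.12,"rx": 0,"ry": 0,"rz": 0,"hand": 60}])

```text
t: 12.05
tcp_pos: [0.5907, 0.0786, 0.0981]
eef_rot: [3.138, -0.001, 0.042]
force: [-2.2, 0.1, 1.0]
opening: 0.0596
grasp_force: 0.9
```

Emit:
move_arm(series=[{"dx": 0.15,"dy": 0,"dz": -0.11,"rx": 0,"ry": 0,"rz": 0,"hand": 60},{"dx": 0.16,"dy": 0,"dz": -0.11,"rx": 0,"ry": 0,"rz": 0,"hand": 60},{"dx": 0.16,"dy": 0,"dz": -0.1,"rx": 0,"ry": 0,"rz": 0,"hand": 60},{"dx": 0.16,"dy": 0,"dz": -0.09,"rx": 0,"ry": 0,"rz": 0,"hand": 60}])

```text
t: 12.55
tcp_pos: [0.6093, 0.0794, 0.1104]
eef_rot: [3.138, -0.0, 0.042]
force: [-3.1, -0.5, 3.3]
opening: 0.0599
grasp_force: 1.3
```

Emit:
move_arm(series=[{"dx": 0.2,"dy": 0,"dz": 0,"rx": 0,"ry": 0,"rz": 0,"hand": 60},{"dx": 0.2,"dy": 0,"dz": 0,"rx": 0,"ry": 0,"rz": 0,"hand": 60},{"dx": 0.2,"dy": 0,"dz": 0.05,"rx": 0,"ry": 0,"rz": 0,"hand": 60},{"dx": 0.2,"dy": 0,"dz": 0.05,"rx": 0,"ry": 0,"rz": 0,"hand": 60}])

```text
t: 13.05
tcp_pos: [0.6334, 0.0802, 0.1067]
eef_rot: [3.138, -0.0, 0.042]
force: [-0.4, -0.0, 0.4]
opening: 0.06
grasp_force: 0.2
```

Emit:
move_arm(series=[{"dx": 0.2,"dy": 0,"dz": 0.1,"rx": 0,"ry": 0,"rz": 0,"hand": 60},{"dx": 0.2,"dy": 0,"dz": 0.1,"rx": 0,"ry": 0,"rz": 0,"hand": 60},{"dx": 0.15,"dy": 0,"dz": 0.1,"rx": 0,"ry": 0,"rz": 0,"hand": 60},{"dx": 0.15,"dy": 0,"dz": 0.1,"rx": 0,"ry": 0,"rz": 0,"hand": 60}])

```text
t: 13.55
tcp_pos: [0.654, 0.0812, 0.0948]
eef_rot: [3.138, 0.0, 0.042]
force: [0.5, -0.3, -0.7]
opening: 0.0598
grasp_force: 0.0
```

Emit:
move_arm(series=[{"dx": 0.12,"dy": 0,"dz": 0,"rx": 0,"ry": 0,"rz": 0,"hand": 60},{"dx": 0.12,"dy": 0,"dz": 0,"rx": 0,"ry": 0,"rz": 0,"hand": 60},{"dx": 0.1,"dy": 0,"dz": 0,"rx": 0,"ry": 0,"rz": 0,"hand": 60},{"dx": 0.1,"dy": 0,"dz": 0,"rx": 0,"ry": 0,"rz": 0,"hand": 60}])

```text
t: 14.05
tcp_pos: [0.6671, 0.0818, 0.0952]
eef_rot: [3.138, -0.0, 0.042]
force: [0.7, 0.0, 0.3]
opening: 0.0602
grasp_force: 0.0
```

Emit:
move_arm(series=[{"dx": 0.1,"dy": 0,"dz": 0,"rx": 0,"ry": 0,"rz": 0,"hand": 60},{"dx": 0.1,"dy": 0,"dz": 0,"rx": 0,"ry": 0,"rz": 0,"hand": 60},{"dx": 0.07,"dy": 0,"dz": 0,"rx": 0,"ry": 0,"rz": 0,"hand": 60},{"dx": 0.0,"dy": 0,"dz": 0,"rx": 0,"ry": 0,"rz": 0,"hand": 60}])

```text
t: 14.55
tcp_pos: [0.6751, 0.0822, 0.0951]
eef_rot: [3.138, -0.0, 0.042]
force: [-1.1, 0.1, 0.1]
opening: 0.0602
grasp_force: 0.0
```

Emit:
move_arm(series=[{"dx": 0.07,"dy": 0,"dz": 0,"rx": 0,"ry": 0,"rz": 0,"hand": 60},{"dx": 0.07,"dy": 0,"dz": 0,"rx": 0,"ry": 0,"rz": 0,"hand": 60},{"dx": 0.07,"dy": 0,"dz": 0,"rx": 0,"ry": 0,"rz": 0,"hand": 60}])

```text
t: 14.92
tcp_pos: [0.6807, 0.0824, 0.095]
eef_rot: [3.138, 0.002, 0.042]
force: [-4.5, 0.3, 1.5]
opening: 0.0601
grasp_force: 2.1
```

```bash
python3 tilt.py s6.png
```

```text
[ 0.2   0.93 -0.7   1.5   0.68  0.97 -2.22] [0.6807 0.0824 0.095 ] [3.138e+00 2.000e-03 4.200e-02] [-4.5  0.3  1.5] 14.925Traceback (most recent call last):
  File "tilt.py", line 8, in <module>
    k,l,st,c=cv2.connectedComponentsWithStats(m.astype(np.uint8));i=1+np.argmax(st[1:,4])
                                                                      ~~~~~~~~~^^^^^^^^^^
    return _wrapfunc(a, 'argmax', axis=axis, out=out, **kwds)
    return bound(*args, **kwds)
ValueError: attempt to get argmax of an empty sequence
```

View pics/s6.png

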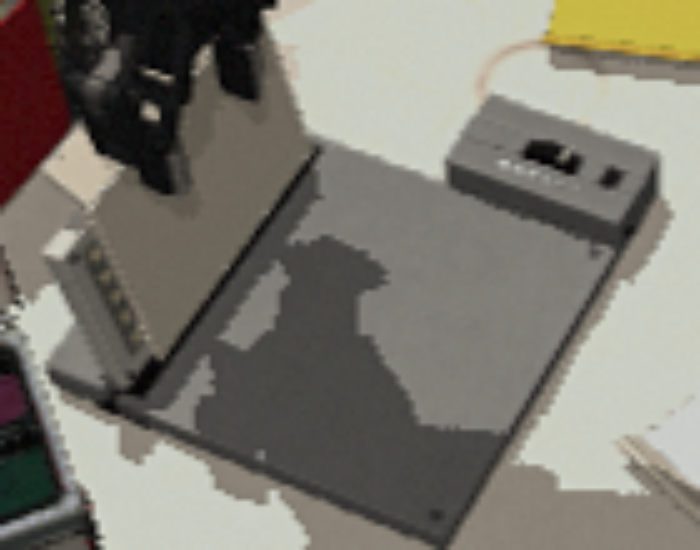

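The plate stands against the panel: its face is at crop (220,220), its bottom edge is in the groove, and about 15–20 mm of panel shows on the left. I'll press briefly, back off and measure.

Emit:
move_arm(series=[{"dx": 0.07,"dy": 0,"dz": 0,"rx": 0,"ry": 0,"rz": 0,"hand": 60},{"dx": 0.07,"dy": 0,"dz": 0,"rx": 0,"ry": 0,"rz": 0,"hand": 60}])

```text
t: 15.22
tcp_pos: [0.681, 0.0824, 0.0949]
eef_rot: [3.136, 0.009, 0.043]
force: [-14.7, -1.9, 10.7]
opening: 0.0603
grasp_force: 8.2
```

Emit:
move_arm(series=[{"dx": -0.2,"dy": 0,"dz": 0,"rx": 0,"ry": 0,"rz": 0,"hand": 60},{"dx": -0.5,"dy": 0,"dz": 0,"rx": 0,"ry": 0,"rz": 0,"hand": 40},{"dx": -0.9,"dy": 0,"dz": -0.3,"rx": 0,"ry": 0,"rz": 0,"hand": 0},{"dx": -0.9,"dy": 0,"dz": -0.3,"rx": 0,"ry": 0,"rz": 0,"hand": 0},{"dx": -0.9,"dy": 0.3,"dz": 0,"rx": 0,"ry": 0,"rz": 0,"hand": 0},{"dx": -0.6,"dy": 0.6,"dz": 0,"rx": 0,"ry": 0,"rz": 0,"hand": 0}])

```text
t: 15.98
tcp_pos: [0.5663, 0.0514, 0.1137]
eef_rot: [3.139, -0.002, 0.044]
force: [1.1, -0.7, -0.7]
opening: -0.0002
grasp_force: 0.0
```

```bash
cat > stand.py <<'E'
from h import *
s=arm.get_state();print(np.round(s["tcp_pos"],4),np.round(s["eef_rot"],3),np.round(s["force"],1),s["t"])
Rv=np.array([[.9992,-.04,0],[.04,.9992,0],[0,0,1]])
d=get_image("scene");v=(pts(d)-np.array([.623,.09,0]))@Rv*1000
hsv=cv2.cvtColor(d["img"],cv2.COLOR_RGB2HSV)
m=(v[...,2]>22)&(v[...,2]<112)&(v[...,0]>35)&(v[...,0]<78)&(abs(v[...,1])<95)
q=v[m&(abs(v[...,1])<55)&(v[...,2]<105)]
A=np.c_[q[:,1:],np.ones(len(q))];c=np.linalg.lstsq(A,q[:,0],rcond=None)[0];r=q[:,0]-A@c;k=abs(r)<4;c=np.linalg.lstsq(A[k],q[k,0],rcond=None)[0]
print(len(q),k.sum(),"x=%.3f y + %.3f z + %.1f"%tuple(c),"lean deg",np.degrees(np.arctan(c[1])),"x at z12",c@[0,12,1])
inl=m&(abs(v[...,0]-(v[...,1:]@c[:2]+c[2]))<3);print("y range",np.percentile(v[inl][:,1],[1,99]),"z",np.percentile(v[inl][:,2],[1,99]))
# whole-top view of lip
t=get_image("top");w=(pts(t)-np.array([.623,.09,0]))@Rv*1000
l=(w[...,2]>113)&(w[...,2]<150)&(w[...,0]>50)&(w[...,0]<120)&(abs(w[...,1])<110)
if l.sum()>20: print("lip",l.sum(),w[l].min(0).round(),w[l].max(0).round())
# wheel
u=w[(w[...,2]>36)&(w[...,2]<46)&(abs(w[...,0]+70)<25)&(abs(w[...,1]+121)<15)]
print("wheel",len(u),u.mean(0) if len(u) else "")
E
python3 stand.py
```

```text
[0.5663 0.0514 0.1137] [ 3.139e+00 -2.000e-03  4.400e-02] [ 1.1 -0.7 -0.7] 15.975
873 873 x=-0.007 y + 0.180 z + 49.1 lean deg 10.203932208574791 x at z12 51.23595073191529
y range [-86.29747668  62.1380379 ] z [ 22.96774686 110.86230885]
wheel 0
```

The plate leans at 10.2°, its underside is at x≈51 mm at the groove floor, it sits about 12 mm right of centre, and it is square. Next the wheel, at world about (0.558, -0.034, 0.040), with the fingers shut.

Emit:
move_arm(series=[{"dx": -0.2,"dy": 0.7,"dz": 0,"rx": 0,"ry": 0,"rz": 0,"hand": 0},{"dx": -0.2,"dy": 0.7,"dz": 0,"rx": 0,"ry": 0,"rz": 0,"hand": 0},{"dx": -0.15,"dy": 0.75,"dz": 0,"rx": 0,"ry": 0,"rz": 0,"hand": 0},{"dx": -0.14,"dy": 0.7,"dz": 0,"rx": 0,"ry": 0,"rz": 0,"hand": 0},{"dx": 0,"dy": 0,"dz": 0.7,"rx": 0,"ry": 0,"rz": 0,"hand": 0},{"dx": 0,"dy": 0,"dz": 0.7,"rx": 0,"ry": 0,"rz": 0,"hand": 0},{"dx": 0,"dy": 0,"dz": 0.7,"rx": 0,"ry": 0,"rz": 0,"hand": 0},{"dx": 0,"dy": 0,"dz": 0,"rx": 0,"ry": 0,"rz": 0,"hand": 0}])

```text
t: 17.08
tcp_pos: [0.5499, -0.0352, 0.0494]
eef_rot: [3.139, 0.001, 0.042]
force: [-0.7, -0.6, -0.9]
opening: -0.0004
grasp_force: 0.0
```

Emit:
move_arm(series=[{"dx": 0,"dy": 0,"dz": 0.15,"rx": 0,"ry": 0,"rz": 0,"hand": 0},{"dx": 0,"dy": 0,"dz": 0,"rx": 0,"ry": 0,"rz": 0,"hand": 0}])

```text
t: 17.32
tcp_pos: [0.5503, -0.0356, 0.0464]
eef_rot: [3.138, -0.001, 0.042]
force: [-0.4, -0.6, -0.6]
opening: 0.0
grasp_force: 0.0
```

Emit:
move_arm(series=[{"dx": 0,"dy": 0,"dz": 0.15,"rx": 0,"ry": 0,"rz": 0,"hand": 0},{"dx": 0,"dy": 0,"dz": 0.12,"rx": 0,"ry": 0,"rz": 0,"hand": 0},{"dx": 0,"dy": 0,"dz": 0,"rx": 0,"ry": 0,"rz": 0,"hand": 0}])

```text
t: 17.7
tcp_pos: [0.5509, -0.0358, 0.0397]
eef_rot: [3.137, -0.003, 0.042]
force: [-2.2, -0.2, 13.4]
opening: -0.0
grasp_force: 7.1
```

Emit:
move_arm(series=[{"dx": 0.12,"dy": 0,"dz": 0,"rx": 0,"ry": 0,"rz": 0,"hand": 0},{"dx": 0.12,"dy": 0,"dz": 0,"rx": 0,"ry": 0,"rz": 0,"hand": 0},{"dx": 0.12,"dy": 0,"dz": 0,"rx": 0,"ry": 0,"rz": 0,"hand": 0},{"dx": 0.12,"dy": 0,"dz": 0,"rx": 0,"ry": 0,"rz": 0,"hand": 0},{"dx": 0.12,"dy": 0,"dz": 0,"rx": 0,"ry": 0,"rz": 0,"hand": 0}])

```text
t: 18.32
tcp_pos: [0.5688, -0.035, 0.0393]
eef_rot: [3.138, -0.003, 0.042]
force: [-0.1, -0.6, 6.9]
opening: 0.0001
grasp_force: 3.0
```

Emit:
move_arm(series=[{"dx": 0,"dy": 0,"dz": -0.4,"rx": 0,"ry": 0,"rz": 0,"hand": 0},{"dx": -0.6,"dy": 0,"dz": 0,"rx": 0,"ry": 0,"rz": 0,"hand": 0},{"dx": 0,"dy": 0,"dz": 0.3,"rx": 0,"ry": 0,"rz": 0,"hand": 0},{"dx": 0,"dy": 0,"dz": 0.1,"rx": 0,"ry": 0,"rz": 0,"hand": 0},{"dx": 0,"dy": 0,"dz": 0,"rx": 0,"ry": 0,"rz": 0,"hand": 0}])

```text
t: 18.95
tcp_pos: [0.5517, -0.036, 0.0397]
eef_rot: [3.137, -0.004, 0.042]
force: [-2.2, -1.7, 18.1]
opening: -0.0001
grasp_force: 8.8
```

Emit:
move_arm(series=[{"dx": 0.12,"dy": 0,"dz": 0,"rx": 0,"ry": 0,"rz": 0,"hand": 0},{"dx": 0.12,"dy": 0,"dz": 0,"rx": 0,"ry": 0,"rz": 0,"hand": 0},{"dx": 0.12,"dy": 0,"dz": 0,"rx": 0,"ry": 0,"rz": 0,"hand": 0}])

```text
t: 19.32
tcp_pos: [0.5527, -0.036, 0.0393]
eef_rot: [3.133, 0.015, 0.042]
force: [-26.5, 0.1, 42.9]
opening: -0.0002
grasp_force: 20.9
```

Emit:
move_arm(series=[{"dx": 0.12,"dy": 0,"dz": 0,"rx": 0,"ry": 0,"rz": 0,"hand": 0},{"dx": 0.12,"dy": 0,"dz": 0,"rx": 0,"ry": 0,"rz": 0,"hand": 0}])

```text
t: 19.58
tcp_pos: [0.553, -0.0361, 0.0391]
eef_rot: [3.131, 0.027, 0.042]
force: [-41.0, 1.5, 55.2]
opening: 0.0001
grasp_force: 27.2
```

Emit:
move_arm(series=[{"dx": 0,"dy": 0,"dz": -1,"rx": 0,"ry": 0,"rz": 0,"hand": 0},{"dx": -0.5,"dy": 0,"dz": -1,"rx": 0,"ry": 0,"rz": 0,"hand": 0},{"dx": -1,"dy": 0,"dz": -1,"rx": 0,"ry": 0,"rz": 0,"hand": 0},{"dx": -1,"dy": 0,"dz": 0,"rx": 0,"ry": 0,"rz": 0,"hand": 0}])

```text
t: 20.08
tcp_pos: [0.4941, -0.0375, 0.1294]
eef_rot: [3.139, -0.005, 0.042]
force: [0.8, -0.2, -1.1]
opening: 0.0
grasp_force: 0.0
```

Run:
```python
from h import *
s=arm.get_state();print(s["tcp_pos"],s["t"],s["force"])
a=get_image("wrist");save(a,"w7.png");b=get_image("scene")
im=np.hstack([cv2.resize(b["img"][165:200,285:340],(440,280)),]);cv2.imwrite("pics/p7.png",np.vstack([cv2.resize(a["img"],(440,275)),im])[...,::-1])
```

```text
[ 0.49409881 -0.0375396   0.12941502] 20.075 [ 0.79808624 -0.18727404 -1.09466681]
```

View pics/p7.png

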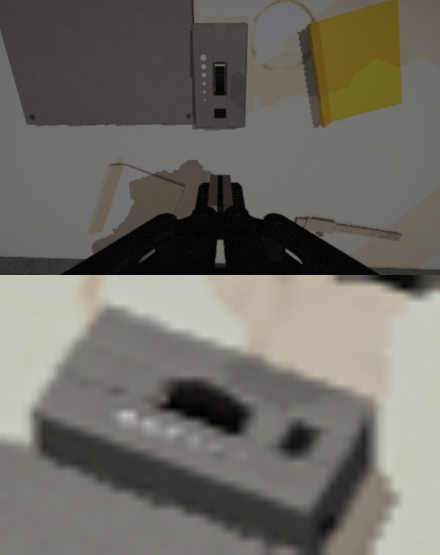

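That is my tenth picture. The white index, formerly at the near end of the slot, is now at the far end at (219,65), and the second stroke hit a hard stop. I'll check the index position numerically.

```bash
python3 - <<'E'
from h import *
from scipy.spatial.transform import Rotation as Ro
s=arm.get_state();d=get_image("wrist");K=d["mtx"];T=np.array(d["hand_eye"]);z=d["z_map"]
Rt=Ro.from_euler("xyz",s["eef_rot"]).as_matrix()
g=d["img"].max(2)
for v in range(84,150,2):
    u=320;p=np.array([(u-K[0,2])/K[0,0]*z[v,u],(v-K[1,2])/K[1,1]*z[v,u],z[v,u]])
    w=Rt@(T[:3,:3]@p+T[:3,3])+s["tcp_pos"]; q=(w-[.623,.09,0])@np.array([[.9992,-.04,0],[.04,.9992,0],[0,0,1]])*1000
    print(v,g[v,310:332:2],q.round())
E
python3 stand.py
```

```text
84 [43 33 26 40 43 41 43 44 39 51 65] [ -57. -123.   34.]
86 [ 72 108 108 109 110 110 109 100  51  49  68] [ -58. -123.   35.]
88 [64 54 53 54 56 53 53 60 45 46 69] [ -59. -123.   36.]
90 [45  9 14  7  8  9  7 24 44 50 67] [ -60. -123.   35.]
92 [37 14  0 11  6  7  8 23 44 51 69] [ -62. -123.   38.]
94 [37 11  8 14 12 10 12 20 46 44 68] [ -63. -123.   38.]
96 [38 13 16 15 12 14 14 24 45 43 67] [ -64. -123.   38.]
98 [42 16 16  6 13 10  8 20 40 46 66] [ -65. -123.   41.]
100 [36 15 16 18 18 11 15 23 41 43 67] [ -66. -123.   39.]
102 [43 17 14 20 22 16 22 26 44 50 67] [ -68. -123.   39.]
104 [43 13 12 17  7 14 14 26 43 45 68] [ -69. -123.   41.]
106 [47 23  7 18 20 10 18 28 46 47 67] [ -70. -123.   40.]
108 [48 20 15 16 15 11 16 24 48 47 68] [ -71. -123.   41.]
110 [48 13  3 13 11  1  5 23 42 44 68] [ -73. -123.   40.]
112 [46 16  9  6 10  6 16 26 45 47 66] [ -74. -123.   40.]
114 [45 16 16  6  4  6  5 20 45 52 68] [ -75. -123.   40.]
116 [46 15 13 13  9  7  6 24 47 48 68] [ -76. -123.   41.]
118 [47 14  2  3 12  8 10 19 44 46 68] [ -78. -123.   39.]
120 [47 18 13  9  7  6  1 25 49 48 
[... 439 characters left out ...]
6 [70 69 68 70 67 70 71 71 70 66 67] [ -90. -123.   35.]
138 [69 71 70 70 70 68 72 70 71 67 71] [ -92. -123.   34.]
140 [71 67 72 68 70 71 71 66 67 66 70] [ -93. -123.   34.]
142 [71 70 71 69 70 70 71 70 71 66 69] [ -94. -123.   34.]
144 [71 73 68 70 69 71 70 70 68 67 66] [ -96. -123.   35.]
146 [72 73 72 71 70 70 68 68 70 65 69] [ -97. -123.   34.]
148 [71 71 71 70 71 65 68 67 70 65 65] [ -98. -123.   34.]
[ 0.4921 -0.0384  0.1278] [3.138e+00 1.000e-03 4.200e-02] [ 0.  -0.1  0.2] 20.225
874 873 x=-0.009 y + 0.181 z + 49.1 lean deg 10.265684954763687 x at z12 51.242445511242806
y range [-86.12727448  62.17488087] z [ 23.09048876 111.35051813]
lip 966 [ 70. -85. 113.] [ 99.  64. 142.]
wheel 0
```

The index rib sits 13 mm ahead of the wheel centre, which matches 1.6 rad and the hard stop. The plate is still leaning at 10.3° and the arm is clear, so I'll hand in.

```bash
python3 -c "
from rig import arm
print(arm.close_job())"
```

```text
the job is handed in; nothing more can be done
None
```

I handed the job in with the diffuser standing in the groove, leaning about 10° flat on the panel and about 12 mm right of centre. The brightness wheel is at its upper stop, and the arm is clear; no verdict came back, and I did not re-measure the cast, denture, spectacles or caliper afterwards.

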